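# Show a laundry guest the soap, the programme and where to pay

## Task

A guest across the laundry counter has delicates to wash; show them how. Point down at the cap of the smallest of the three detergent bottles, fingertips just above it (within about 3 cm) without touching the bottle, for a good two seconds; then press the middle one of the three equal programme keys on the pay console right in and let it spring back; then point down in the same way at the coin slot for a good two seconds, without touching the coin acceptor. Last, draw the hand back at least 20 cm from the console and the small bottle so that the guest can pay; do not press the large start key or the other keys, pick nothing up, and leave everything else standing where it is.

Things in the scene. Friction and masses are not known exactly. Their poses are not given: they have to be found in the camera images.
- console: the pay console: a fixed taupe steel desk enclosure, 200 mm deep (its x) by 300 mm wide (its y), standing on the counter to the robot's left of the product tray. Its top panel slopes 18 degrees down towards the guest: 125 mm high at its -x edge (robot's side), 60 mm at its +x edge (guest's side). Origin: centre of its underside on the counter; z up
- panel: the console's sloping top panel. Origin: centre of its upper face; z is its outward normal (18 degrees off vertical, leaning to the console's +x), x runs down the slope to the guest, y along the width. On its lower half, from -y to +y: three equal small round programme keys, then the large start key. Above the programme keys a black display; at the +y end the steel coin acceptor
- key_mid (a joint): travel of the middle one of the three equal programme keys, m, along the panel's inward normal: 0 = out, 0.005 = fully in, pressed from 0.004. A sprung steel button of 24 mm diameter that stands 9 mm proud of the panel when out; 1.5 N starts it and 4 N holds it fully in; it springs back when let go. A straight-down push works as well as one along the normal
- key_mid_top (a point): centre of the top face of the middle programme key (moves with it); in the panel's frame at (28, -67, 9) mm when out
- key_a (a joint): travel of the programme key at the -y end of the row, 48 mm from the middle one; same size and values; not to be pressed
- key_b (a joint): travel of the programme key on the +y side, 48 mm from the middle one; same size and values; not to be pressed
- start_key (a joint): travel of the large start key, 36 mm in diameter, 9 mm proud, at (28, 40) mm in the panel's frame; same values; not to be pressed
- coin_acceptor: the coin acceptor: a stainless face plate 130 mm (down the slope) by 56 mm (across), 3 mm thick, on the panel's +y end, with a raised 50 by 26 mm coin entry 10 mm high that carries the slot, and nearer the guest a black reject button 8 mm high. Not to be touched. Origin: centre of the plate's underside on the panel face; axes as the panel's
- coin_slot (a point): centre of the coin slot's mouth, on top of the raised coin entry, 10 mm off the panel; a dark slot 36 by 6 mm along the slope; axes as the panel's
- bottle_small: the smallest of three white detergent bottles of the same make on a low grey tray (lip 14 mm): 58 x 40 mm, 120 mm tall, with a ribbed grey cap 28 mm in diameter. Loose. Origin: centre of its underside; z up
- small_cap_top (a point): centre of the top of the small bottle's cap, 120 mm above its underside
- bottle_medium: bystander: the middle-sized detergent bottle, 80 x 52 mm, 172 mm tall; loose, on the tray. Origin: centre of its underside
- bottle_large: bystander: the largest detergent bottle, 104 x 64 mm, 212 mm tall, with a handle; loose, on the tray. Origin: centre of its underside
- measuring_cup: bystander: clear plastic cup, 48 mm wide, 45 mm tall, loose, on the tray. Origin: centre of its underside
- spray_bottle: bystander: white trigger spray bottle, 60 mm wide, 199 mm tall, loose, on the counter. Origin: centre of its underside
- sheet_box: bystander: cardboard box of dryer sheets, 110 x 170 mm, 60 mm high, loose, on the counter. Origin: centre of its underside
- coin_dish: bystander: white dish with coins, 104 mm wide, 22 mm high, loose, on the counter. Origin: centre of its underside
- clothes_brush: bystander: wooden clothes brush, 50 x 150 mm, 38 mm high, loose, lying on the counter to the right of the tray. Origin: centre of its underside

How it is judged:
By the outcome, as a careful person would: the job done as asked, in the order asked, and still so for the second after the job is handed in, with the robot touching nothing.
It also fails if it takes over 51 s, if anything falls off the work surface, if the arm or the gripper's body presses on something with over 40 N, if the wrist force passes 120 N, or if a joint passes its speed limit or range.

## Robot

A 6-joint arm with a two-finger parallel gripper is mounted at the origin on the work surface. World frame = base frame: x ahead of the robot, y to its left, z up, the work surface at z = 0. Lengths are in m, angles in rad, forces in N, time in s.
With the tool pointing down it reaches from about 0.35 to 0.975 m from the base axis. Payload 4.9 kg.
Tool frame: the origin (TCP) lies between the finger pads, 19 mm behind the fingertips; this is the grasp point; z points along the fingers, y is the line along which they close (so a half turn about z gives the same grasp; the last joint's range is limited). The gripper opens to 85 mm and grips with 20 to 120 N. Pads are 22 mm wide; open, the fingers measure 114 mm over their backs; the gripper's body (76 mm by 85 mm) begins 54 mm behind the grasp point. The pads swing forward as they close: fully open they stand 13 mm farther back than shut.
Start: joints at [1.097, 0.053, 1.613, -0, 1.476, -0.119], TCP at [0.217, 0.586, 0.25] pointing down, gripper open.
Joint ranges: [-3.01, 3.01], [-1.01, 2.22], [0.06, 2.58], [-1.02, 4.17], [0.09, 2.62], [-3.14, 3.14]. Speed limits (rad/s): [2.57, 2.57, 3.14, 3.14, 3.14, 3.14].

## Interface

Orientations are given as a rotation vector (axis times angle).
In Python, from station import ctrl, eyes, job, nets gives the robot as it stands. The module is installed in compiled form; this text tells all that it offers.
- The arm moves only by the tool jog_arm, never from a script. Its argument "commands" is one flat list of numbers, 7 for each row, row after row: the shift along the tool's x, y, z each as a share of 0.06 m, from -1 to 1, then the turn, a rotation vector about the tool's x, y, z each as a share of 0.1 rad, from -1 to 1, then the finger opening in mm, from 0 to 85.4. In form: [x, y, z, ax, ay, az, grip, x, y, z, ax, ay, az, grip, ...]. A call has 1 to 20 rows; each row shifts and turns the commanded pose from where the row before left it, along the tool's axes as they then stand; what a row does not reach is not made up. A row lasts 1/8 s, in which the tool goes at most 62.5 mm and 10.7 degrees, less where a joint would pass 70% of its speed; a pose out of reach is approached as far as the arm can. A call with a number of a shift or a turn outside -1 to 1 is refused whole. A call with a gripper value outside its range is refused whole. The fingers move at their own pace and stop on an object; "newtons" is the grip in N (left out, the last holds). Time passes only in rows, so rows that do not move let the fingers close. It gives the time, the measured TCP pose, the force, the opening and the grip force at its end, in the units of the state.
- ctrl.get_obs(): the state, without advancing time (a new reading comes with each control period).
- eyes.get_image(name): name is "side" or "top"; returns a dict with "image" (480x640x3 uint8, red, green, blue), "z_map" (480x640 float32, m along the optical axis (not along the pixel's ray), 0 where there is no reading), "K" (3x3 intrinsics, pixels), "cam_to_world" (4x4, takes a point from camera to world coordinates). Camera axes: x right, y up, looking along -z (the intrinsics and any distortion apply to the point x, -y, -z); pixel columns grow to the right and rows downward; lengths in m; the calibration is good to about 2 mm. A picture is of the moment at which its call begins.
- job.finish_job(): hands the job in; it is judged then, once.
Trained networks look in the newest picture that a camera, given by its name, has taken for a name from the list of things; names that differ only in an ending like _2 or _b are one class to them, and where a whole thing is asked for, a point or a joint stands for the part that bears it (a point fixed in the world has none). Each returns a list of dicts, best first, with "p" (0 to 1); they miss things now and then, are a little off and sometimes report something else, mostly with a low value. They report only what shows in the picture. A call takes as long as a camera call.
- nets.silhouettes(camera, name): "mask" (480x640 bool, what is visible of it) and "bbox" ([left, top, right, bottom] in pixels, round what is visible of it).
The state is a dict: "t": time; "q": joint angles; "dq": joint speeds; "effort": joint torques, N m; "tool_pos": TCP position; "tool_rot": TCP orientation; "contact_force": force on the tool from outside, world axes, zero at the start; "wrist_torque": the same for the moment, N m; "opening": finger opening in m; "grip_force": force on a finger pad.
Only numpy, scipy, OpenCV 4.12 (cv2) and the standard library are available. Lean on these libraries where they do the work, as an engineer would, in place of code of your own. Each camera call takes 0.05 s, during which the arm holds its last target. There are 200 camera calls.

## Working session

There is one attempt and no reset: what is moved stays moved. The work goes in short steps, Python scripts to look and compute and a tool call to move; the robot and the scene stay as the last step left them, time stands still between calls to the robot, and variables do not carry over. Pictures are saved under pics/ and viewed, at most 10 in all, crops included, and the job is handed in when it is done.

Besides the shell and the picture viewer there is one more tool, called by a JSON object that holds its "fn" and its "kwargs", one argument or row to a line. jog_arm: Moves the arm, as the interface text tells. Shift numbers are shares of 0.06 m and turn numbers shares of 0.1 rad, none past 1 either way. Its arguments: {"type":"object","properties":{"commands":{"type":"array","items":{"type":"number"}},"newtons":{"type":"number"}},"required":["commands"]}

```bash
mkdir -p pics; cat > h.py <<'E'
import numpy as np, cv2
from station import ctrl, eyes, job, nets
def world(im, mask=None):
    z=im["z_map"]; K=im["K"]; v,u=np.mgrid[:480,:640]
    p=np.stack([(u-K[0,2])/K[0,0]*z,-(v-K[1,2])/K[1,1]*z,-z],-1)
    T=im["cam_to_world"]; w=p@T[:3,:3].T+T[:3,3]
    w[z<=0]=np.nan
    return w
def save(im,n): cv2.imwrite(f"pics/{n}.png",cv2.cvtColor(im["image"],cv2.COLOR_RGB2BGR))
E
python3 - <<'E'
from h import *
np.set_printoptions(precision=4,suppress=True)
o=ctrl.get_obs(); print({k:o[k] for k in("t","tool_pos","tool_rot","opening")})
for c in("top","side"):
    im=eyes.get_image(c); save(im,c+"0"); w=world(im); np.savez(f"{c}.npz",w=w,im=im["image"])
    print(c,im["cam_to_world"],im["K"])
    for n in("key_mid","coin_acceptor","bottle_small","console","start_key","bottle_medium","bottle_large"):
        for d in nets.silhouettes(c,n)[:4]:
            m=d["mask"]; q=w[m]; q=q[~np.isnan(q[:,0])]
            if len(q): print(n,round(d["p"],2),d["bbox"],np.median(q,0),q.min(0),q.max(0))
E
```

```text
{'t': 0.0, 'tool_pos': array([0.2169, 0.5856, 0.2488]), 'tool_rot': array([-0.5543, -3.0917,  0.003 ]), 'opening': 0.08496832186179862}
top [[-0.0204  0.9816 -0.1898  0.3938]
 [-0.9998 -0.0205  0.0013 -0.0667]
 [-0.0026  0.1897  0.9818  1.2085]
 [ 0.      0.      0.      1.    ]] [[444.7278   0.     316.2999]
 [  0.     444.7278 240.742 ]
 [  0.       0.       1.    ]]
key_mid 0.63 [256.3, 252.0, 265.4, 262.3] [0.5725 0.0754 0.0925] [0.5625 0.0632 0.0799] [0.5855 0.087  0.1   ]
coin_acceptor 0.58 [177.1, 250.3, 205.7, 299.9] [0.5255 0.2517 0.098 ] [0.4643 0.2197 0.0711] [0.5899 0.288  0.1188]
coin_acceptor 0.46 [370.6, 243.1, 397.8, 259.8] [ 0.5804 -0.2405  0.0846] [ 0.5605 -0.289   0.0001] [ 0.6245 -0.2164  0.1296]
bottle_small 0.69 [374.7, 243.6, 399.9, 259.8] [ 0.5802 -0.2398  0.0856] [ 0.5605 -0.2747  0.0081] [ 0.6102 -0.2164  0.1296]
bottle_small 0.39 [218.5, 180.1, 254.6, 212.0] [0.754  0.1505 0.0094] [ 0.6994  0.0987 -0.0049] [0.801  0.1974 0.0257]
console 0.68 [176.6, 225.5, 300.7, 319.1] [0.5279 0.1378 0.0968] [ 0.4188 -0.023  -0.0056] [0.6684 0.3225 0.1294]
start_key 0.67 [
[... 1313 characters left out ...]
94.9, 368.7, 347.0] [ 0.5787 -0.2606  0.0745] [ 0.5606 -0.2816 -0.0019] [ 0.6787 -0.1276  0.1271]
console 0.97 [194.5, 196.9, 324.3, 298.9] [0.499  0.0824 0.0891] [ 0.4214 -0.19   -0.0031] [0.6711 0.3639 0.2181]
start_key 0.45 [254.3, 212.2, 265.8, 222.7] [0.5615 0.1745 0.0918] [0.5462 0.162  0.0815] [0.5792 0.1981 0.0982]
bottle_medium 0.56 [304.3, 329.0, 351.3, 416.3] [ 0.4597 -0.3647  0.1068] [ 0.4431 -0.3902  0.002 ] [ 0.5683 -0.1962  0.1796]
bottle_large 0.64 [259.2, 257.6, 310.0, 358.7] [ 0.4509 -0.2087  0.1291] [ 0.4294 -0.2342  0.0002] [ 0.5703 -0.0083  0.2189]
bottle_large 0.53 [305.5, 332.0, 350.4, 413.8] [ 0.4598 -0.3657  0.1097] [ 0.4431 -0.3899  0.0032] [ 0.5533 -0.2167  0.1796]
```

View pics/top0.png

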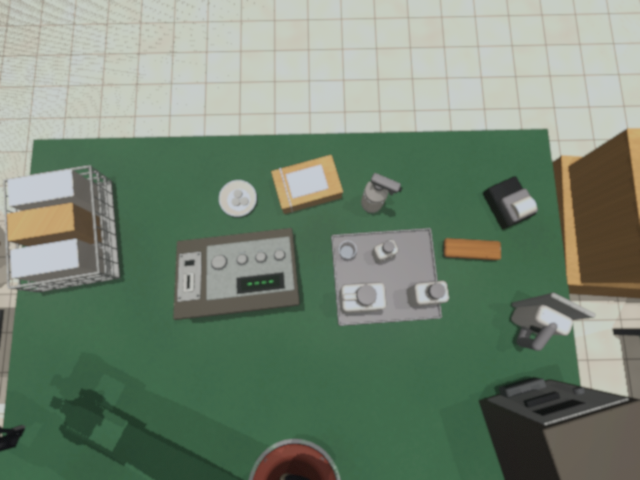

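View pics/side0.png

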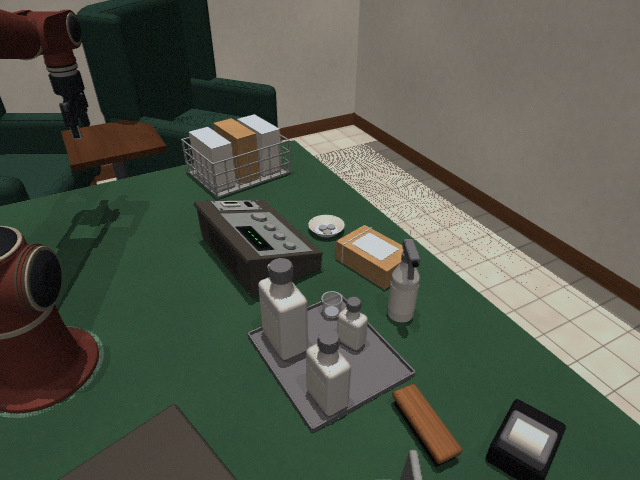

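The top view shows the console at columns 175–300 and rows 230–318. Its start key is at (219,262), the programme keys are at (241,259), (261,257) and (279,256), and the coin entry is near (188,282). The small bottle's cap is at about (390,246). The side view agrees. Next I'll refine these by fitting the panel plane, key blobs, slot and cap.

```bash
cat > fit.py <<'E'
from h import *
np.set_printoptions(precision=4,suppress=True)
from scipy import ndimage as nd
for c in("top","side"):
    f=np.load(c+".npz"); w=f["w"]; im=f["im"]
    x,y,z=np.moveaxis(w,-1,0)
    box=(x>.40)&(x<.70)&(y>-.04)&(y<.34)&(z>.05)&(z<.15)
    # panel plane by robust iteration (normal about 18 deg)
    P=w[box]; idx=np.ones(len(P),bool)
    n0=np.array([np.sin(.314),0,np.cos(.314)]); d=P@n0; h,e=np.histogram(d,100); d0=e[h.argmax()]
    idx=abs(d-d0)<.015
    for t in(.008,.005,.003,.003,.003):
        A=np.c_[P[idx][:,:2],np.ones(idx.sum())]; s=np.linalg.lstsq(A,P[idx][:,2],rcond=None)[0]
        n=np.array([-s[0],-s[1],1]); k=np.linalg.norm(n); n/=k
        r=P@n-s[2]/k; idx=abs(r)<t
    off=s[2]/k
    print(c,"normal",n,"tilt",np.degrees(np.arccos(n[2])),"yaw",np.degrees(np.arctan2(n[1],n[0])),idx.sum())
    H=w@n-off
    pm=box&(abs(H)<.004)
    q=w[pm][:,:2].astype(np.float32); r=cv2.minAreaRect(q*1000); print("panel rect",r)
    m=box&(H>.005)&(H<.02)
    L,N=nd.label(m)
    for i in range(1,N+1):
        a=L==i
        if a.sum()>15: print(a.sum(),"px",np.argwhere(a).mean(0)[::-1],w[a].mean(0),"H",np.median(H[a]),"ext",w[a].min(0),w[a].max(0))
    cap=(x>.53)&(x<.64)&(y>-.30)&(y<-.19)&(z>.119)&(z<.14)
    q=w[cap]; print("cap",cap.sum(),q.mean(0),q.min(0),q.max(0),(q.min(0)+q.max(0))/2)
E
python3 fit.py
python3 - <<'E'
import cv2
a=cv2.imread('pics/top0.png')
l=cv2.resize(a[220:330,165:310],None,fx=5,fy=5,interpolation=cv2.INTER_CUBIC)
cv2.imwrite('pics/crop.png',l)
E
```

```text
top normal [0.3056 0.0292 0.9517] tilt 17.87722797985001 yaw 5.465946227514255 7221
panel rect ((536.7738037109375, 138.32345581054688), (207.03140258789062, 305.4984436035156), 5.542638778686523)
59 px [279.1864 253.8475] [0.5775 0.0269 0.0926] H 0.008162831999220077 ext [0.5666 0.0167 0.0868] [0.5881 0.0378 0.0988]
61 px [260.0656 256.1803] [0.5724 0.0754 0.093 ] H 0.008340105767626615 ext [0.5625 0.0651 0.0865] [0.5842 0.0887 0.1   ]
60 px [241.6833 258.55  ] [0.5674 0.1221 0.0923] H 0.007588796845213075 ext [0.5556 0.1116 0.0859] [0.5802 0.1318 0.0975]
133 px [218.3233 261.4812] [0.5611 0.1812 0.0929] H 0.007992755554789899 ext [0.544  0.1621 0.0846] [0.5789 0.2004 0.0988]
49 px [189.8571 262.0612] [0.5615 0.2542 0.0898] H 0.007174576270354727 ext [0.5536 0.2432 0.0841] [0.5727 0.268  0.094 ]
185 px [188.4595 281.8811] [0.5093 0.2506 0.1083] H 0.008844338841728083 ext [0.486  0.2365 0.0967] [0.5329 0.2653 0.1183]
cap 105 [ 0.5867 -0.2472  0.1245] [ 0.5737 -0.2609  0.1199] [ 0.6019 -0.2338  0.1296] [ 0.5878 -0.2473  0.1248]
side normal [0.3057 0.029  0.9517] tilt 17.88248205762893
[... 283 characters left out ...]
9167] [0.5626 0.2548 0.0891] H 0.00681830080022755 ext [0.5564 0.2418 0.0854] [0.5705 0.2693 0.0932]
69 px [258.5362 215.3333] [0.5629 0.1777 0.0922] H 0.007778899982648246 ext [0.5462 0.1626 0.0833] [0.5816 0.1988 0.0982]
35 px [269.8857 225.9143] [0.569  0.1183 0.092 ] H 0.007839888989988164 ext [0.5593 0.1091 0.0873] [0.5794 0.1309 0.0975]
38 px [279.1053 234.8947] [0.5728 0.0708 0.0921] H 0.007461792585760463 ext [0.5618 0.0595 0.0875] [0.5837 0.0871 0.0959]
38 px [289.1842 244.1053] [0.5778 0.0238 0.0922] H 0.008037170310366076 ext [0.5667 0.0139 0.0889] [0.5877 0.034  0.0961]
cap 132 [ 0.5866 -0.2511  0.1239] [ 0.5739 -0.2644  0.1191] [ 0.6034 -0.2347  0.1271] [ 0.5887 -0.2496  0.1231]
```

View pics/crop.png

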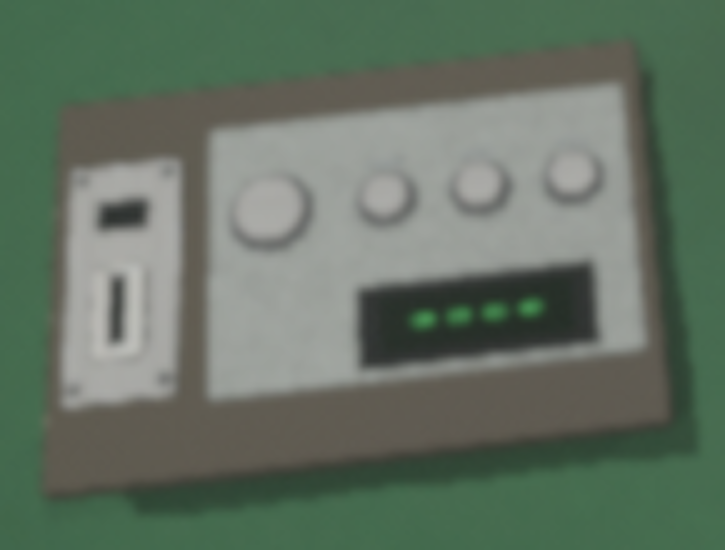

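The crop confirms the layout: the slot is at about (188,282) in the full image and the middle key at about (261,257). The fit matches the given geometry, with a tilt of 17.9°, a yaw of 5.5° and the middle key predicted at (0.573, 0.073, 0.092). First I'll rise, close the fingers and align the yaw with the console.

{"fn": "jog_arm", "kwargs": {
  "commands": [0, 0, -0.25, 0, 0, -0.9, 0, 0, 0, -0.25, 0, 0, -0.9, 0, 0, 0, -0.25, 0, 0, -0.9, 0, 0, 0, -0.25, 0, 0, -0.9, 0, 0, 0, -0.25, 0, 0, -0.9, 0]
}}

```text
t: 1.42
tool_pos: [0.2171, 0.586, 0.3255]
tool_rot: [-0.154, 3.138, 0.0]
contact_force: [-1.4, 0.0, 0.2]
opening: 0.0001
grip_force: 0.0
```

```bash
cat > go.py <<'E'
import sys
from h import *
from scipy.spatial.transform import Rotation as Ro
np.set_printoptions(precision=4,suppress=True)
o=ctrl.get_obs(); R=Ro.from_rotvec(o["tool_rot"]); t=np.array(list(map(float,sys.argv[1:4])))
d=R.inv().apply(t-o["tool_pos"]); n=int(np.ceil(abs(d).max()/.057))
print("t",o["t"],"pos",o["tool_pos"],"op",o["opening"],"q",o["q"],"F",o["contact_force"]); print(R.as_matrix()); print("total units",d/.06,"rows",n,"per row",d/.06/n)
E
python3 go.py .5875 -.2485 .325
```

```text
t 1.425 pos [0.2171 0.586  0.3255] op 5.7800603881809394e-05 q [ 1.097   0.019   1.5228 -0.      1.5997 -0.572 ] F [-1.3693  0.0327  0.1997]
[[-0.9952 -0.098   0.    ]
 [-0.098   0.9952  0.    ]
 [-0.      0.     -1.    ]]
total units [ -4.7804 -14.447    0.0085] rows 16 per row [-0.2988 -0.9029  0.0005]
```

{"fn": "jog_arm", "kwargs": {
  "commands": [-0.3, -0.9, 0, 0, 0, 0, 0, -0.3, -0.9, 0, 0, 0, 0, 0, -0.3, -0.9, 0, 0, 0, 0, 0, -0.3, -0.9, 0, 0, 0, 0, 0, -0.3, -0.9, 0, 0, 0, 0, 0, -0.3, -0.9, 0, 0, 0, 0, 0, -0.3, -0.9, 0, 0, 0, 0, 0, -0.3, -0.9, 0, 0, 0, 0, 0, -0.3, -0.9, 0, 0, 0, 0, 0, -0.3, -0.9, 0, 0, 0, 0, 0, -0.3, -0.9, 0, 0, 0, 0, 0, -0.3, -0.9, 0, 0, 0, 0, 0, -0.3, -0.9, 0, 0, 0, 0, 0, -0.3, -0.9, 0, 0, 0, 0, 0, -0.3, -0.9, 0, 0, 0, 0, 0, -0.3, -0.9, 0, 0, 0, 0, 0, 0, 0, 0, 0, 0, 0, 0, 0, 0, 0, 0, 0, 0, 0]
}}

```text
t: 3.68
tool_pos: [0.5858, -0.2465, 0.3248]
tool_rot: [0.149, -3.138, -0.001]
contact_force: [-0.1, -0.4, -0.4]
opening: -0.0001
grip_force: 0.0
```

```bash
python3 go.py .5875 -.2485 .160
python3 - <<'E'
from h import *
im=eyes.get_image("side"); w=world(im); o=ctrl.get_obs(); p=o["tool_pos"]
m=(np.hypot(w[...,0]-p[0],w[...,1]-p[1])<.04)&(w[...,2]>.15)
q=w[m]; print(p,"lowest",np.sort(q[:,2])[[0,3,10,20,40]])
lo=q[q[:,2]<np.sort(q[:,2])[10]+.015]; print("tip xyz",lo.mean(0),lo.min(0),lo.max(0))
save(im,"side1")
E
```

```text
t 3.675 pos [ 0.5858 -0.2465  0.3248] op -0.00013368250608718893 q [-0.5155  0.0448  1.4977  0.0003  1.5999 -2.1812] F [-0.0917 -0.3897 -0.384 ]
[[-0.9955 -0.0948 -0.0005]
 [-0.0948  0.9955  0.0007]
 [ 0.0004  0.0007 -1.    ]]
total units [-0.0257 -0.037   2.7463] rows 3 per row [-0.0086 -0.0123  0.9154]
[ 0.58581332 -0.24598328  0.32517963] lowest [0.30586876 0.30727548 0.30907309 0.31172881 0.31590961]
tip xyz [ 0.58097113 -0.25369496  0.31660775] [ 0.57360347 -0.2617869   0.30586876] [ 0.5954785  -0.23571294  0.3237785 ]
```

View pics/side1.png

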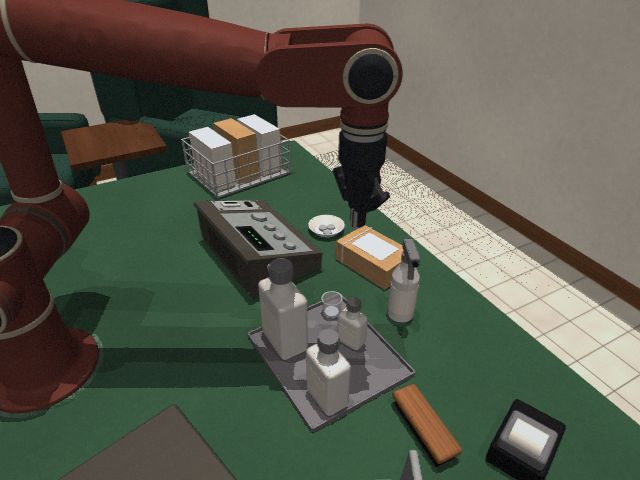

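The side view shows the closed gripper upright over the small bottle, with tips near pixel (360,225) and about 19 mm below the TCP. I'll descend and hold.

{"fn": "jog_arm", "kwargs": {
  "commands": [-0.02, -0.04, 0.55, 0, 0, 0, 0, 0, 0, 0.55, 0, 0, 0, 0, 0, 0, 0.55, 0, 0, 0, 0, 0, 0, 0.5, 0, 0, 0, 0, 0, 0, 0.35, 0, 0, 0, 0, 0, 0, 0.24, 0, 0, 0, 0, 0, 0, 0, 0, 0, 0, 0, 0, 0, 0, 0, 0, 0, 0]
}}

```text
t: 4.72
tool_pos: [0.5881, -0.2493, 0.162]
tool_rot: [-0.149, 3.136, -0.002]
contact_force: [0.2, 0.1, -0.2]
opening: -0.0
grip_force: 0.0
```

```bash
python3 go.py .5875 -.2485 .160
python3 - <<'E'
from h import *
im=eyes.get_image("side"); save(im,"side2")
a=cv2.imread("pics/side2.png")[200:400,240:460]; cv2.imwrite("pics/s2c.png",cv2.resize(a,None,fx=2.7,fy=2.7,interpolation=2))
E
```

```text
t 4.725 pos [ 0.5881 -0.2493  0.162 ] op -5.765018825941825e-06 q [-0.5174  0.1499  1.6589  0.      1.3306 -2.1834] F [ 0.2128  0.0524 -0.1771]
[[-0.9955 -0.0951  0.0019]
 [-0.0951  0.9955 -0.0011]
 [-0.0018 -0.0013 -1.    ]]
total units [0.0081 0.0135 0.0338] rows 1 per row [0.0081 0.0135 0.0338]
```

View pics/s2c.png

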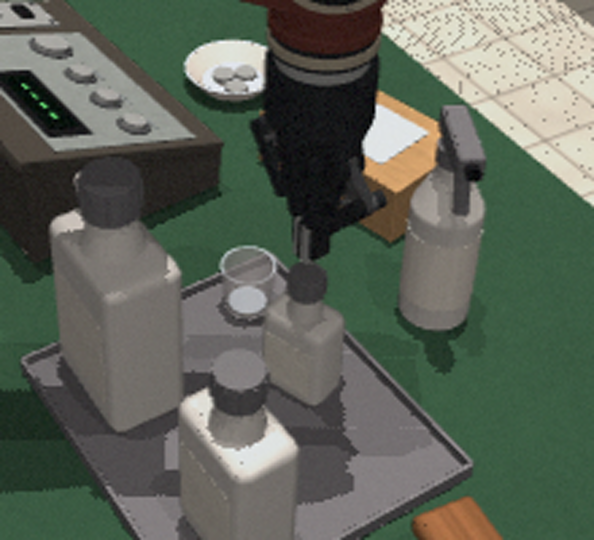

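The crop shows the fingertips at about (310,250), directly above the small cap at (310,280) with a small gap and no contact. Now I'll hold.

{"fn": "jog_arm", "kwargs": {
  "commands": [0, 0, 0.03, 0, 0, 0, 0, 0, 0, 0, 0, 0, 0, 0, 0, 0, 0, 0, 0, 0, 0, 0, 0, 0, 0, 0, 0, 0, 0, 0, 0, 0, 0, 0, 0, 0, 0, 0, 0, 0, 0, 0, 0, 0, 0, 0, 0, 0, 0, 0, 0, 0, 0, 0, 0, 0, 0, 0, 0, 0, 0, 0, 0, 0, 0, 0, 0, 0, 0, 0, 0, 0, 0, 0, 0, 0, 0, 0, 0, 0, 0, 0, 0, 0, 0, 0, 0, 0, 0, 0, 0, 0, 0, 0, 0, 0, 0, 0, 0, 0, 0, 0, 0, 0, 0, 0, 0, 0, 0, 0, 0, 0, 0, 0, 0, 0, 0, 0, 0, 0, 0, 0, 0, 0, 0, 0, 0, 0, 0, 0, 0, 0, 0, 0, 0, 0, 0, 0, 0, 0]
}}

```text
t: 7.28
tool_pos: [0.5874, -0.249, 0.1588]
tool_rot: [-0.149, 3.138, -0.0]
contact_force: [0.8, 0.2, 0.3]
opening: 0.0001
grip_force: 0.0
```

{"fn": "jog_arm", "kwargs": {
  "commands": [0, 0, 0, 0, 0, 0, 0, 0, 0, 0, 0, 0, 0, 0, 0, 0, 0, 0, 0, 0, 0, 0, 0, 0, 0, 0, 0, 0, 0, 0, 0, 0, 0, 0, 0, 0, 0, -0.4, 0, 0, 0, 0, 0, 0, -0.7, 0, 0, 0, 0, 0, 0, -0.8, 0, 0, 0, 0, 0, 0, -0.6, 0, 0, 0, 0, 0, 0, 0, 0, 0, 0, 0, 0, 0, 0, 0, 0, 0, 0]
}}

```text
t: 8.65
tool_pos: [0.587, -0.2487, 0.3077]
tool_rot: [0.149, -3.137, -0.001]
contact_force: [0.1, 0.2, 0.1]
opening: -0.0002
grip_force: 0.0
```

```bash
python3 go.py .574 .0735 .300
```

```text
t 8.65 pos [ 0.587  -0.2487  0.3077] op -0.00016175971146652584 q [-0.5174  0.0554  1.5146 -0.      1.573  -2.1834] F [0.0694 0.1699 0.0902]
[[-0.9955 -0.0951 -0.0012]
 [-0.0951  0.9955  0.0007]
 [ 0.0011  0.0008 -1.    ]]
total units [-0.2945  5.367   0.1326] rows 6 per row [-0.0491  0.8945  0.0221]
```

{"fn": "jog_arm", "kwargs": {
  "commands": [-0.05, 0.9, 0, 0, 0, 0, 0, -0.05, 0.9, 0, 0, 0, 0, 0, -0.05, 0.9, 0, 0, 0, 0, 0, -0.05, 0.9, 0, 0, 0, 0, 0, -0.05, 0.9, 0, 0, 0, 0, 0, -0.04, 0.87, 0, 0, 0, 0, 0, 0, 0, 0, 0, 0, 0, 0, 0, 0, 0.6, 0, 0, 0, 0, 0, 0, 0.8, 0, 0, 0, 0, 0, 0, 0.8, 0, 0, 0, 0, 0, 0, 0.5, 0, 0, 0, 0, 0, 0, 0.15, 0, 0, 0, 0, 0, 0, 0, 0, 0, 0, 0, 0, 0, 0, 0, 0, 0, 0]
}}

```text
t: 10.4
tool_pos: [0.5752, 0.0732, 0.1397]
tool_rot: [-0.149, 3.135, -0.0]
contact_force: [0.4, 0.4, 0.7]
opening: -0.0003
grip_force: 0.0
```

```bash
python3 go.py .574 .0735 .1115
python3 - <<'E'
from h import *
im=eyes.get_image("side"); save(im,"side3")
a=cv2.imread("pics/side3.png")[130:310,180:340]; cv2.imwrite("pics/s3c.png",cv2.resize(a,None,fx=3.3,fy=3.3,interpolation=2))
E
```

```text
t 10.4 pos [0.5752 0.0732 0.1397] op -0.0002843403267828233 q [-0.0018  0.0377  1.8186 -0.0001  1.2822 -1.6674] F [0.4168 0.3868 0.7434]
[[-0.9955 -0.0947  0.003 ]
 [-0.0947  0.9955 -0.0001]
 [-0.003  -0.0004 -1.    ]]
total units [0.0214 0.0078 0.4695] rows 1 per row [0.0214 0.0078 0.4695]
```

View pics/s3c.png

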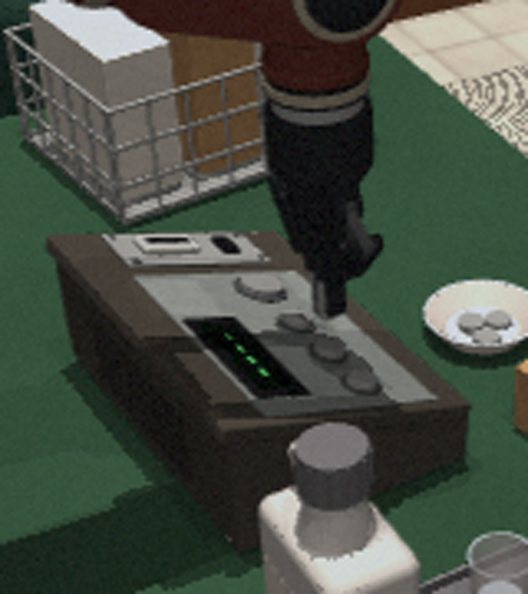

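The crop shows the fingertips at (328,310), straight above the middle key at (328,347). I'll descend in fine steps while watching the force.

{"fn": "jog_arm", "kwargs": {
  "commands": [0, 0, 0.2, 0, 0, 0, 0, 0, 0, 0.15, 0, 0, 0, 0, 0, 0, 0.05, 0, 0, 0, 0, 0, 0, 0.03, 0, 0, 0, 0, 0, 0, 0, 0, 0, 0, 0]
}}

```text
t: 11.08
tool_pos: [0.5742, 0.0735, 0.1123]
tool_rot: [-0.15, 3.138, 0.0]
contact_force: [-1.2, -0.7, 2.2]
opening: -0.0
grip_force: 1.0
```

{"fn": "jog_arm", "kwargs": {
  "commands": [0, 0, 0.03, 0, 0, 0, 0, 0, 0, 0.03, 0, 0, 0, 0, 0, 0, 0, 0, 0, 0, 0]
}}

```text
t: 11.45
tool_pos: [0.5742, 0.0735, 0.1086]
tool_rot: [-0.15, 3.138, -0.0]
contact_force: [-0.8, 0.1, 4.1]
opening: 0.0002
grip_force: 1.9
```

{"fn": "jog_arm", "kwargs": {
  "commands": [0, 0, 0.02, 0, 0, 0, 0, 0, 0, 0, 0, 0, 0, 0, 0, 0, 0, 0, 0, 0, 0]
}}

```text
t: 11.82
tool_pos: [0.5745, 0.0735, 0.1083]
tool_rot: [-0.15, 3.137, -0.0]
contact_force: [-2.0, -1.3, 7.7]
opening: -0.0001
grip_force: 3.2
```

The key has bottomed: the position stalled at 0.1083 with 7.7 N. I'll lift straight up.

{"fn": "jog_arm", "kwargs": {
  "commands": [0, 0, -0.15, 0, 0, 0, 0, 0, 0, -0.4, 0, 0, 0, 0, 0, 0, -0.6, 0, 0, 0, 0, 0, 0, -0.3, 0, 0, 0, 0, 0, 0, 0, 0, 0, 0, 0, 0, 0, 0, 0, 0, 0, 0]
}}

```text
t: 12.58
tool_pos: [0.5732, 0.0735, 0.1925]
tool_rot: [0.149, -3.135, -0.0]
contact_force: [-0.4, -0.4, -0.1]
opening: -0.0
grip_force: 0.0
```

```bash
python3 go.py .509 .249 .195
```

```text
t 12.575 pos [0.5732 0.0735 0.1925] op -1.88763296399517e-05 q [-0.0013 -0.0149  1.7791 -0.      1.3801 -1.6673] F [-0.4417 -0.4425 -0.0708]
[[-0.9955 -0.095  -0.0026]
 [-0.095   0.9955 -0.    ]
 [ 0.0026  0.0002 -1.    ]]
total units [ 0.787   3.0141 -0.0397] rows 4 per row [ 0.1967  0.7535 -0.0099]
```

Next I'll traverse to above the slot, with a picture taken mid-way to confirm the key has sprung back.

{"fn": "jog_arm", "kwargs": {
  "commands": [0.2, 0.75, 0, 0, 0, 0, 0, 0.2, 0.75, 0, 0, 0, 0, 0, 0.2, 0.75, 0, 0, 0, 0, 0, 0.19, 0.76, 0, 0, 0, 0, 0, 0, 0, 0, 0, 0, 0, 0, 0, 0, 0.4, 0, 0, 0, 0, 0, 0, 0.3, 0, 0, 0, 0, 0, 0, 0.08, 0, 0, 0, 0, 0, 0, 0, 0, 0, 0, 0, 0, 0, 0, 0, 0, 0, 0]
}}

```text
t: 13.82
tool_pos: [0.5104, 0.2487, 0.1483]
tool_rot: [-0.149, 3.137, 0.001]
contact_force: [-0.1, -0.5, -0.6]
opening: -0.0003
grip_force: 0.0
```

```bash
python3 go.py .509 .249 .145
python3 - <<'E'
from h import *
im=eyes.get_image("side"); save(im,"side4"); w=world(im)
n=np.array([.3057,.029,.9517]); c=np.array([.5375,.137,.0925])
f=np.load("side.npz")["w"]
for k in[(.5725,.0733),(.5777,.0255),(.568,.121),(.5625,.179)]:
    for W in(f,w):
        m=(np.hypot(W[...,0]-k[0],W[...,1]-k[1])<.009)&(W[...,2]<.12); print(k,m.sum(),np.median((W[m]-c)@n))
a=cv2.imread("pics/side4.png")[130:310,150:340]; cv2.imwrite("pics/s4c.png",cv2.resize(a,None,fx=3.2,fy=3.2,interpolation=2))
E
```

```text
t 13.825 pos [0.5104 0.2487 0.1483] op -0.0003026951540975526 q [ 0.3224  0.0009  1.8406 -0.      1.2986 -1.3433] F [-0.1302 -0.5016 -0.633 ]
[[-0.9955 -0.0948  0.0014]
 [-0.0948  0.9955  0.0005]
 [-0.0014  0.0003 -1.    ]]
total units [0.0221 0.0067 0.055 ] rows 1 per row [0.0221 0.0067 0.055 ]
(0.5725, 0.0733) 21 0.008674077320981513
(0.5725, 0.0733) 21 0.00891477246756675
(0.5777, 0.0255) 23 0.008930828532034148
(0.5777, 0.0255) 28 0.008846544412715155
(0.568, 0.121) 22 0.007950524384302821
(0.568, 0.121) 20 0.00926364011015059
(0.5625, 0.179) 15 0.009494964781716572
(0.5625, 0.179) 16 0.00927368936740491
```

View pics/s4c.png

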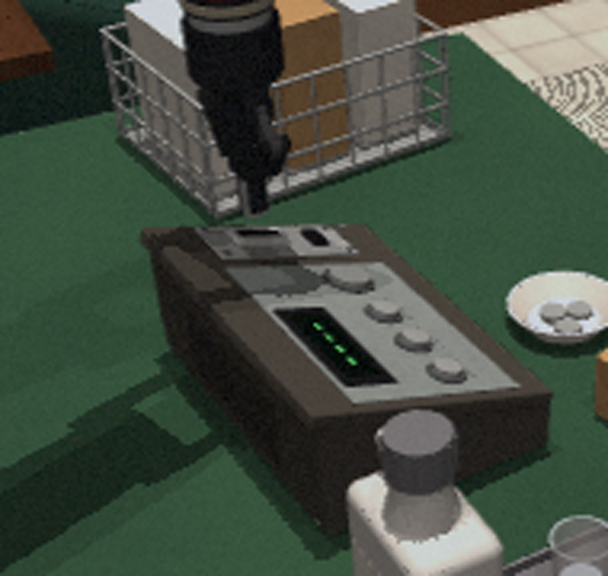

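The crop shows the tips at (257,210), just above the slot at (257,232). All four keys stand about 9 mm proud, so the pressed one has sprung back. Now I'll hold here, then rise and withdraw.

{"fn": "jog_arm", "kwargs": {
  "commands": [0.02, 0, 0.04, 0, 0, 0, 0, 0, 0, 0, 0, 0, 0, 0, 0, 0, 0, 0, 0, 0, 0, 0, 0, 0, 0, 0, 0, 0, 0, 0, 0, 0, 0, 0, 0, 0, 0, 0, 0, 0, 0, 0, 0, 0, 0, 0, 0, 0, 0, 0, 0, 0, 0, 0, 0, 0, 0, 0, 0, 0, 0, 0, 0, 0, 0, 0, 0, 0, 0, 0, 0, 0, 0, 0, 0, 0, 0, 0, 0, 0, 0, 0, 0, 0, 0, 0, 0, 0, 0, 0, 0, 0, 0, 0, 0, 0, 0, 0, 0, 0, 0, 0, 0, 0, 0, 0, 0, 0, 0, 0, 0, 0, 0, 0, 0, 0, 0, 0, 0, 0, 0, 0, 0, 0, 0, 0, 0, 0, 0, 0, 0, 0, 0, 0, 0, 0, 0, 0, 0, 0]
}}

```text
t: 16.38
tool_pos: [0.5085, 0.2486, 0.145]
tool_rot: [0.149, -3.138, -0.0]
contact_force: [-0.9, -0.1, 0.2]
opening: -0.0001
grip_force: 0.0
```

{"fn": "jog_arm", "kwargs": {
  "commands": [0, 0, 0, 0, 0, 0, 0, 0, 0, 0, 0, 0, 0, 0, 0, 0, 0, 0, 0, 0, 0, 0, 0, 0, 0, 0, 0, 0, 0, 0, 0, 0, 0, 0, 0, 0, 0, -0.4, 0, 0, 0, 0, 0, 0, -0.7, 0, 0, 0, 0, 0, 0, -0.8, 0, 0, 0, 0, 0, 0, -0.5, 0, 0, 0, 0, 0, 0, 0, 0, 0, 0, 0]
}}

```text
t: 17.62
tool_pos: [0.5099, 0.2491, 0.2927]
tool_rot: [-0.149, 3.132, 0.003]
contact_force: [0.1, 0.3, -0.3]
opening: 0.0002
grip_force: 0.0
```

```bash
python3 go.py .217 .586 .30
```

```text
t 17.625 pos [0.5099 0.2491 0.2927] op 0.0002468191519094288 q [ 0.3233 -0.1102  1.7017  0.      1.5435 -1.3427] F [ 0.1426  0.3179 -0.2914]
[[-0.9955 -0.0951  0.0063]
 [-0.0951  0.9955  0.0021]
 [-0.0065  0.0015 -1.    ]]
total units [ 4.3249  6.0535 -0.1401] rows 7 per row [ 0.6178  0.8648 -0.02  ]
```

{"fn": "jog_arm", "kwargs": {
  "commands": [0.6, 0.85, 0, 0, 0, 0, 0, 0.6, 0.85, 0, 0, 0, 0, 0, 0.6, 0.85, 0, 0, 0, 0, 0, 0.6, 0.85, 0, 0, 0, 0, 0, 0.6, 0.85, 0, 0, 0, 0, 0, 0.6, 0.85, 0, 0, 0, 0, 0, 0.6, 0.85, 0, 0, 0, 0, 0, 0, 0, 0, 0, 0, 0, 0, 0, 0, 0, 0, 0, 0, 0, 0, 0, 0, 0, 0, 0, 0, 0, 0, 0, 0, 0, 0, 0]
}}

```text
t: 19.0
tool_pos: [0.2248, 0.5793, 0.2889]
tool_rot: [-0.146, 3.138, -0.0]
contact_force: [0.2, -0.6, 0.6]
opening: 0.0001
grip_force: 0.0
```

```bash
python3 - <<'E'
from h import *
o=ctrl.get_obs(); print(o["t"],o["tool_pos"],o["contact_force"])
a=np.load("side.npz")["im"].astype(int); im=eyes.get_image("side"); 
d=abs(im["image"].astype(int)-a).max(-1); print("changed px, scene right of arm:",(d[190:,185:]>60).sum())
print(job.finish_job())
E
```

```text
19.0 [0.22477525 0.57926852 0.28891799] [ 0.18024309 -0.60114057  0.57939663]
changed px, scene right of arm: 0
the job is handed in; nothing more can be done
None
```

I pointed at the small bottle's cap, pressed the middle programme key fully in and let it spring back, pointed at the coin slot, and drew the hand back about 37 cm from the console; the job was handed in at about 19 s, with nothing seen displaced in the final side view.

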